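# Lift a feeding egg with the tongs

## Robot

A 6-joint arm with a two-finger parallel gripper is mounted at the origin on the work surface. World frame = base frame: x ahead of the robot, y to its left, z up, the work surface at z = 0. Lengths are in m, angles in rad, forces in N, time in s.
With the tool pointing down it reaches from about 0.4 to 0.825 m from the base axis. Payload 7 kg.
Tool frame: the origin (TCP) lies midway between the tips of the shut fingers; the grasp point (between the pads) lies hold_point_z behind it (hold_point_z is the distance from the TCP to the grasp point, in m); z points along the fingers, y is the line along which they close (so a half turn about z gives the same grasp; the last joint's range is limited). The gripper opens to 88 mm and grips with 3 to 60 N. Pads are 19 mm wide; open, the fingers measure 130 mm over their backs; the gripper's body (78 mm by 193 mm) begins 47 mm behind the grasp point.
Start: joints at [-0.995, 0.359, 0.012, 0, -1.224, -0.288], TCP at [0.192, -0.647, 0.227] pointing down, gripper open.
Joint ranges: [-3.07, 3.07], [-1.43, 2.12], [-1.02, 1.25], [-3.03, 1.67], [-3.05, -0], [-3.03, 3.03]. Speed limits (rad/s): [2.39, 2.39, 3.01, 3.14, 3.14, 3.14].

## Interface

Orientations are given as [roll, pitch, yaw] about the fixed x, y, z axes, in that order (R = Rz(yaw) Ry(pitch) Rx(roll)).
In Python, from station import * gives the robot as it stands.
- The arm moves only by the tool apply_moves, never from a script. Its argument "steps" is a list of rows, each an object with "translation": the shift along the world's x, y, z scaled (see below), a list of three; "rotation": the turn, a rotation vector about the world's x, y, z scaled (see below), a list of three. A call has exactly 10 rows; each row is the pose to reach, as a shift and turn from the pose commanded when the call began; what a row does not reach only later rows make up. The controller multiplies each number of a shift by 250 mm and each number of a turn by 30 degrees. A row lasts 1/12 s, in which the tool goes at most 41.7 mm and 7.16 degrees, less where a joint would pass 70% of its speed; a pose out of reach is approached as far as the arm can. A call with a number of a shift or a turn outside -1 to 1 is refused whole. A call with a gripper value outside its range is refused whole. "jaw" is the closure, from -1 (fully open) to 1 (shut), so that 0 is half open, set as the call begins (left out, the last holds). The fingers move at their own pace and stop on an object; "newtons" is the grip in N (left out, the last holds). Time passes only in rows, so rows that repeat a pose let the fingers close, or fill a call up. It gives the time, the measured TCP pose, the force, the opening and the grip force at its end, in the units of the state.
- get_state(): the state, without advancing time (a new reading comes with each control period).
- grab_frame(name): name is "scene" or "top"; returns the picture (400x640x3 uint8, blue, green, red); there is no depth.
- camera_model(name): a dict with "fx", "fy", "cx", "cy" (pixels), "xyz" and "rotation" of the camera in the world. Camera axes: x right, y down, z forward; pixel columns grow to the right and rows downward; lengths in m; the calibration is good to about 2 mm. A picture is of the moment at which its call begins. camera_model takes no time and is no camera call.
- job_done(): hands the job in; it is judged then, once.
The state is a dict: "t": time; "q": joint angles; "qd": joint speeds; "joint_efforts": joint torques, N m; "eef_pos": TCP position; "ee_rot": TCP orientation; "force": force on the tool from outside, world axes, zero at the start; "moment": the same for the moment, N m; "width": finger opening in m; "gripper_force": force on a finger pad.
Only numpy, scipy, OpenCV 4.12 (cv2) and the standard library are available. Lean on these libraries where they do the work, as an engineer would, in place of code of your own. Each camera call takes 0.05 s, during which the arm holds its last target. There are 200 camera calls.

## Task

It is the tegu's feeding time and its egg must not be handled: pick up the stainless tongs from the counter, close their jaws on the brown egg in the wooden rack and lift it out, well clear of the rack (about 10 cm up), without crushing or dropping it. Only the tongs may touch the egg; leave the white eggs in their holes and the other things on the counter where they are. Finish while still holding the egg up in the tongs: do not put anything down or let go.

Things in the scene. Friction and masses are not known exactly. Their poses are not given: they have to be found in the camera images.
- tongs: Sprung stainless kitchen tongs, 236 mm from pivot to jaw tips, 112 g, 24 mm tall, lying with both arms side by side (they close in a horizontal plane, always alike). Origin under the pivot at the closed end, at the underside; x along the middle line to the jaws, y to the left arm, z up. A spring holds them open; nothing locks. A small pull ring sticks out 30 mm behind the pivot.
- tongs_grip (a point): Where to grip (near the balance point): on the middle line, 105 mm ahead of the pivot, 12 mm above the underside. The arms are 58 mm wide over their outsides here when open, near parallel from 65 to 135 mm ahead of the pivot. Squeezing takes 4 N at first, 7 N when the jaws are 36 mm apart. Width here 58, 50, 40 mm = 72, 55, 36 mm between the jaws.
- tongs_jaw (a point): Middle point between the two jaws, on the middle line, 212 mm ahead of the pivot (107 mm ahead of tongs_grip), 12 mm above the underside. The flat of each jaw is 24 mm long and 24 mm tall, upright; its front and rear edges are bent 4 mm inwards, so that the pair is cupped.
- tong_left: Left arm and jaw of the tongs (on the tongs' +y side). Origin and axes as tongs, but turning about the pivot by up to 0.14 rad (towards -y) as it closes.
- tong_right: Right arm and jaw of the tongs (on the tongs' -y side). Origin and axes as tongs, but turning about the pivot by up to 0.14 rad (towards +y) as it closes.
- rack: Fixed wooden egg rack, a board 80 mm (x) by 230 mm (y) whose top is 32 mm above the counter, with three 18 mm holes in a row along y, 75 mm apart, in each of which an egg stands. Origin under its centre at counter level; x across the row, y along it.
- egg_brown: The brown egg to be lifted: 36 mm across at its thickest, 45 mm tall, about 34 g, standing on its blunt end in one of the rack's three holes. Origin at its lower end. A jaw presses it with about half of what the fingers squeeze with at tongs_grip beyond the spring; its shell stands up to 50 N from a jaw (20 to 60 N of squeeze is plenty and safe).
- egg_brown_mid (a point): Middle of the thickest part of the brown egg, 18 mm above its lower end and about 48 mm above the counter while it stands in the rack (16 mm above the rack's top).
- egg_white1: A white egg, same shape and size, in another hole of the rack. To be left there.
- egg_white2: A white egg, same shape and size, in the third hole of the rack. To be left there.
- jar: Closed amber glass jar, 72 mm across, 105 mm tall. Bystander. Origin under its centre.
- hide: Round green plastic reptile hide, a dome 130 mm across, 62 mm tall. Bystander. Origin under its centre.
- tile: Slate basking tile 120 x 180 x 12 mm. Bystander. Origin under its centre.
- dish: Low terracotta-coloured water dish, 110 mm across, 32 mm tall. Bystander. Origin under its centre.
- tub: White supplement tub with a green cap, 72 mm across, 85 mm tall. Bystander. Origin under its centre.
There are look-alikes about, which are no part of the job. Leave any green look-alike of the egg_brown alone.

How it is judged:
By the outcome, as a careful person would: the job done as asked, in the order asked, and still so for the second after the job is handed in, while the arm keeps its last pose, push and grip.
It also fails if it takes over 42 s, if anything falls off the work surface, if the arm or the gripper's body presses on something with over 40 N, if the wrist force passes 120 N, or if a joint passes its speed limit or range.

## Working session

There is one attempt and no reset: what is moved stays moved. The work goes in short steps, Python scripts to look and compute and a tool call to move; the robot and the scene stay as the last step left them, time stands still between calls to the robot, and variables do not carry over. Pictures are saved under pics/ and viewed, at most 10 in all, crops included, and the job is handed in when it is done.

Besides the shell and the picture viewer there is one more tool, called after "Call:" as name(argument=value, ...), one argument or row to a line, values as JSON. apply_moves: Moves the arm, as the interface text tells. Shifts and turns lie within -1 to 1; 1 stands for 250 mm of shift or 30 degrees of turn. Its arguments: {"type":"object","properties":{"steps":{"type":"array"},"jaw":{"type":"number"},"newtons":{"type":"number"}},"required":["steps"]}

```bash
mkdir -p pics
python3 - <<'E'
from station import *
import cv2
s=get_state();print(s)
for n in("scene","top"):
    cv2.imwrite(f"pics/{n}0.png",grab_frame(n));print(n,camera_model(n))
try: print(hold_point_z)
except Exception as e: print(e)
E
```

```text
{'t': 0.0, 'q': array([-9.94924807e-01,  3.59390450e-01,  1.10930176e-02, -3.54264672e-04,
       -1.22409533e+00, -2.88102883e-01]), 'qd': array([ 7.52553428e-04,  7.08807395e-04, -6.04185762e-04,  3.17516121e-04,
        1.11023847e-03, -4.25097185e-05]), 'joint_efforts': array([-3.29181212e-04, -5.82721174e+01,  2.93075484e+01,  6.99774876e+00,
        7.04835678e-03, -1.70997755e-04]), 'eef_pos': array([ 0.19142202, -0.64679609,  0.2256345 ]), 'ee_rot': array([ 3.13996739e+00, -1.34337150e-04, -2.85394455e+00]), 'force': array([ 0.00559226, -0.25913656,  0.46707145]), 'moment': array([-0.0060344 , -0.00445087, -0.00712012]), 'gripper_force': 0.0, 'width': 0.08748826255250147}
scene {'fx': 511.3192264982318, 'fy': 511.3192264982318, 'cx': 314.36109946208234, 'cy': 200.32883227244778, 'xyz': array([1.40094351, 0.9732818 , 0.89934149]), 'rotation': array([-2.13766472, -0.01616308,  2.4704267 ])}
top {'fx': 444.0992578320985, 'fy': 444.0992578320985, 'cx': 316.99705871405786, 'cy': 201.6437602790408, 'xyz': array([ 0.42228435, -0.01121747,  1.73249329]), 'rotation': array([-3.04117593, -0.02055296, -1.54002477])}
0.0188
```

View pics/scene0.png

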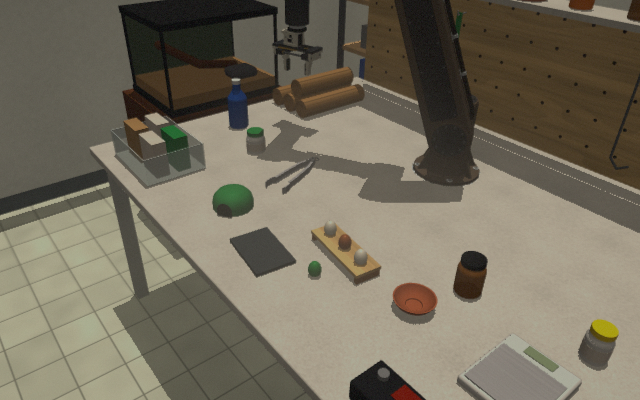

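View pics/top0.png

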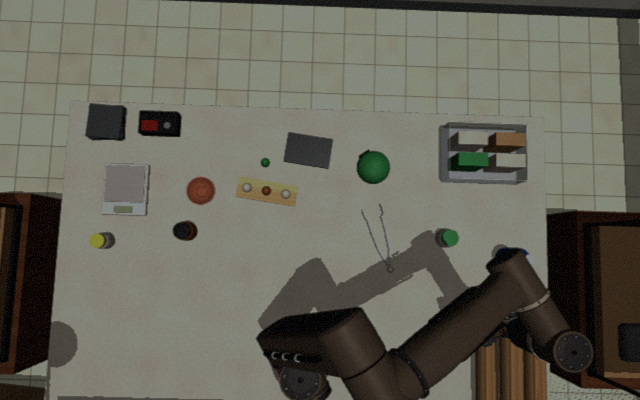

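The top view shows the rack with the brown egg in its middle hole at about (266,190), between white eggs at (247,187) and (286,194). The green look-alike lies on the counter at (265,162). The tongs have their pivot near (390,268) and their jaws near (365,210) and (381,206). In the scene view the brown egg is at (345,241) and the tongs are at (295,170). The brown egg in the rack fits the description; I'll confirm it in one enlarged crop.

```bash
cat > h.py <<'E'
from station import *
import numpy as np, cv2
from scipy.spatial.transform import Rotation as R
def px2w(n,u,v,z):
    c=camera_model(n);d=R.from_euler('xyz',c['rotation']).as_matrix()@[(u-c['cx'])/c['fx'],(v-c['cy'])/c['fy'],1]
    return c['xyz']+d*(z-c['xyz'][2])/d[2]
def w2px(n,p):
    c=camera_model(n);q=R.from_euler('xyz',c['rotation']).as_matrix().T@(np.array(p)-c['xyz'])
    return np.array([c['fx']*q[0]/q[2]+c['cx'],c['fy']*q[1]/q[2]+c['cy']])
E
python3 - <<'E'
from h import *
a=cv2.imread('pics/top0.png')[150:280,230:405];a=cv2.resize(a,None,fx=4.5,fy=4.5,interpolation=cv2.INTER_CUBIC)
cv2.imwrite('pics/crop1.png',cv2.convertScaleAbs(a,alpha=1.5))
b=cv2.imread('pics/scene0.png')[140:290,255:395];b=cv2.resize(b,None,fx=4,fy=4,interpolation=cv2.INTER_CUBIC)
cv2.imwrite('pics/crop2.png',cv2.convertScaleAbs(b,alpha=1.5))
for n,u,v,z in(('top',266,190,.055),('scene',345,241,.055),('top',390,268,.02),('top',247,187,.055),('top',286,194,.055),('top',265,162,.02)):print(n,u,v,px2w(n,u,v,z).round(4))
E
```

```text
top 266 190 [0.6304 0.1545 0.055 ]
scene 345 241 [0.6272 0.1558 0.055 ]
top 390 268 [ 0.3496 -0.3286  0.02  ]
top 247 187 [0.6395 0.227  0.055 ]
top 286 194 [0.6176 0.0781 0.055 ]
top 265 162 [0.7446 0.1665 0.02  ]
```

View pics/crop1.png

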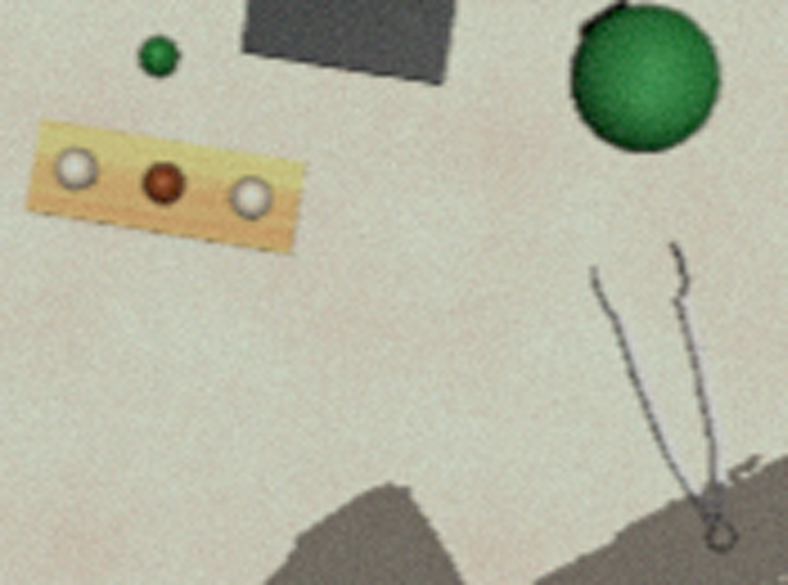

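View pics/crop2.png

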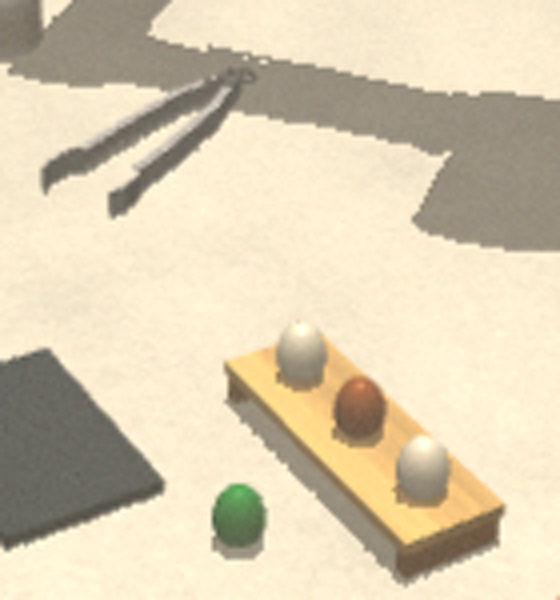

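The crops confirm it: one brown egg, in the rack's middle hole. The green egg on the counter is the look-alike. The ring of the tongs is at crop1 (720,537), with jaw tips at (593,268) and (673,243).

Run:
```python
from h import *
from scipy.optimize import least_squares
T=lambda u,v:(230+u/4.5,150+v/4.5); S=lambda u,v:(255+u/4,140+v/4)
# tip/ring observations, z=12-20mm
obs=[('top',T(593,268),(.236,.036,.024)),('top',T(673,243),(.236,-.036,.024)),('top',T(720,537),(-.02,0,.012)),
('scene',S(118,203),(.236,.036,.012)),('scene',S(45,177),(.236,-.036,.012)),('scene',S(245,76),(-.02,0,.012))]
def f(p,full=0):
    r=R.from_euler('z',p[2]); return np.concatenate([w2px(n,r.apply(m)+[p[0],p[1],0])-uv for n,uv,m in obs])
s=least_squares(f,[.37,-.33,.2]);print('tongs',s.x.round(4),'res',s.fun.reshape(-1,2).round(1).tolist())
x,y,a=s.x;g=[x+.105*np.cos(a),y+.105*np.sin(a)];print('grip',np.round(g,4))
uv={}
for n,(x0,x1,y0,y1) in dict(top=(255,278,180,202),scene=(330,360,225,256)).items():
    im=cv2.imread(f'pics/{n}0.png')[y0:y1,x0:x1].astype(int);h=cv2.cvtColor(im.astype('uint8'),cv2.COLOR_BGR2HSV)
    m=((h[...,0]<14)&(h[...,1]>120)).astype('uint8')
    k,l,st,c=cv2.connectedComponentsWithStats(m);i=1+st[1:,4].argmax();b=st[i];uv[n]=np.array([x0+b[0]+(b[2]-1)/2,y0+b[1]+(b[3]-1)/2]);print(n,b,uv[n],c[i]+[x0,y0])
e=least_squares(lambda p:np.concatenate([w2px(n,p)-uv[n] for n in uv]),[.63,.15,.05]);print('egg',e.x.round(4),e.fun.round(2))
for n in uv:print(n,px2w(n,*uv[n],.05).round(4))
```

```text
tongs [ 0.3582 -0.3244  0.3276] res [[-0.2, 0.1], [-0.3, 0.3], [0.2, 1.3], [-1.0, 0.6], [-0.1, 0.9], [-0.3, -0.3]]
grip [ 0.4576 -0.2907]
top [ 7  7  8  8 53] [265.5 190.5] [265.86792453 190.49056604]
scene [10  9 10  8 48] [344.5 237.5] [344.5        237.47916667]
egg [0.6278 0.1545 0.0663] [ 0.2  -0.2   0.2   0.02]
top [0.629  0.1568 0.05  ]
scene [0.6131 0.138  0.05  ]
```

Call:
apply_moves(
  steps=[
    {"translation": [0.075, 0.1, 0], "rotation": [0, 0, 0.008]},
    {"translation": [0.15, 0.2, 0], "rotation": [0, 0, 0.016]},
    {"translation": [0.225, 0.3, 0], "rotation": [0, 0, 0.024]},
    {"translation": [0.3, 0.4, 0], "rotation": [0, 0, 0.032]},
    {"translation": [0.375, 0.5, 0], "rotation": [0, 0, 0.04]},
    {"translation": [0.45, 0.6, 0], "rotation": [0, 0, 0.048]},
    {"translation": [0.525, 0.7, 0], "rotation": [0, 0, 0.056]},
    {"translation": [0.6, 0.8, 0], "rotation": [0, 0, 0.064]},
    {"translation": [0.675, 0.9, 0], "rotation": [0, 0, 0.07]},
    {"translation": [0.75, 1.0, 0], "rotation": [0, 0, 0.076]},
  ],
  jaw=-1,
  newtons=20,
)

```text
t: 0.93
eef_pos: [0.3796, -0.3957, 0.2263]
ee_rot: [3.141, -0.0, -2.814]
force: [0.1, -0.4, -0.5]
width: 0.0879
gripper_force: 0.0
```

Call:
apply_moves(
  steps=[
    {"translation": [0.04, 0.05, -0.06], "rotation": [0, 0, 0]},
    {"translation": [0.08, 0.1, -0.12], "rotation": [0, 0, 0]},
    {"translation": [0.12, 0.16, -0.18], "rotation": [0, 0, 0]},
    {"translation": [0.16, 0.21, -0.24], "rotation": [0, 0, 0]},
    {"translation": [0.2, 0.27, -0.3], "rotation": [0, 0, 0]},
    {"translation": [0.24, 0.32, -0.36], "rotation": [0, 0, 0]},
    {"translation": [0.28, 0.37, -0.42], "rotation": [0, 0, 0]},
    {"translation": [0.312, 0.424, -0.48], "rotation": [0, 0, 0]},
    {"translation": [0.312, 0.424, -0.48], "rotation": [0, 0, 0]},
    {"translation": [0.312, 0.424, -0.48], "rotation": [0, 0, 0]},
  ],
)

```text
t: 1.77
eef_pos: [0.4566, -0.2906, 0.1056]
ee_rot: [3.14, -0.002, -2.813]
force: [-0.3, -0.3, -0.2]
width: 0.0875
gripper_force: 0.0
```

Run:
```python
from h import *
s=get_state();print(s['t'],s['eef_pos'],s['ee_rot'],s['width'],s['force'])
a=grab_frame('top')[185:285,330:430];a=cv2.resize(a,None,fx=6,fy=6,interpolation=cv2.INTER_CUBIC)
b=grab_frame('scene');p=[int(v) for v in w2px('scene',[.4576,-.2907,.03])];print(p)
cv2.imwrite('pics/s1full.png',b)
b=b[p[1]-60:p[1]+40,max(0,p[0]-50):p[0]+50]
b=cv2.resize(b,None,fx=6,fy=6,interpolation=cv2.INTER_CUBIC)
a=cv2.resize(a,(400,400));b=cv2.resize(b,(400,400))
cv2.imwrite('pics/c3.png',cv2.convertScaleAbs(np.hstack([a,b]),alpha=1.8))
```

```text
1.7667 [ 0.45664393 -0.29055408  0.10562774] [ 3.14029587e+00 -2.13352162e-03 -2.81251785e+00] 0.08750447661180684 [-0.28907477 -0.2620976  -0.20179542]
[296, 167]
```

View pics/c3.png

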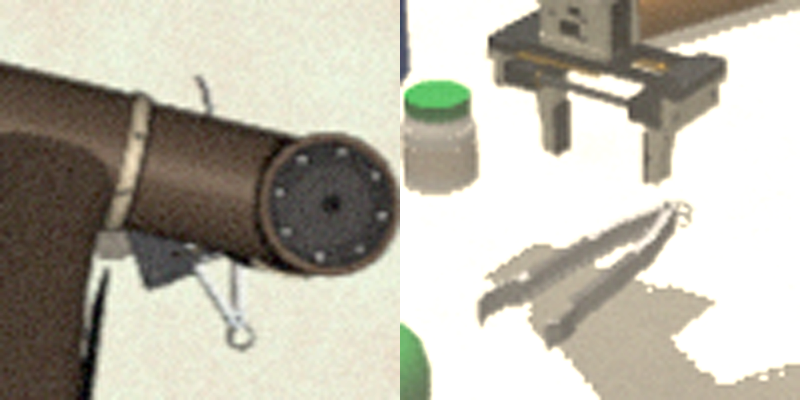

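The left panel (top) shows the wrist over the tongs, with the ring at (240,335). In the right panel (scene), the open fingers at (555,130) and (658,160) are parallel to the tongs. I'm going down.

Call:
apply_moves(
  steps=[
    {"translation": [0.002, 0, -0.06], "rotation": [0, 0, 0]},
    {"translation": [0.004, 0, -0.12], "rotation": [0, 0, 0]},
    {"translation": [0.004, 0, -0.18], "rotation": [0, 0, 0]},
    {"translation": [0.004, 0, -0.24], "rotation": [0, 0, 0]},
    {"translation": [0.004, 0, -0.29], "rotation": [0, 0, 0]},
    {"translation": [0.004, 0, -0.33], "rotation": [0, 0, 0]},
    {"translation": [0.004, 0, -0.36], "rotation": [0, 0, 0]},
    {"translation": [0.004, 0, -0.385], "rotation": [0, 0, 0]},
    {"translation": [0.004, 0, -0.4], "rotation": [0, 0, 0]},
    {"translation": [0.004, 0, -0.4], "rotation": [0, 0, 0]},
  ],
)

```text
t: 2.7
eef_pos: [0.4578, -0.2913, 0.0061]
ee_rot: [3.141, -0.0, -2.814]
force: [0.1, -0.2, 0.1]
width: 0.0877
gripper_force: 0.0
```

Call:
apply_moves(
  steps=[
    {"translation": [0, 0, 0], "rotation": [0, 0, 0]},
    {"translation": [0, 0, 0], "rotation": [0, 0, 0]},
    {"translation": [0, 0, 0], "rotation": [0, 0, 0]},
    {"translation": [0, 0, 0], "rotation": [0, 0, 0]},
    {"translation": [0, 0, 0], "rotation": [0, 0, 0]},
    {"translation": [0, 0, 0], "rotation": [0, 0, 0]},
    {"translation": [0, 0, 0], "rotation": [0, 0, 0]},
    {"translation": [0, 0, 0], "rotation": [0, 0, 0]},
    {"translation": [0, 0, 0], "rotation": [0, 0, 0]},
    {"translation": [0, 0, 0], "rotation": [0, 0, 0]},
  ],
  jaw=-0.16,
  newtons=20,
)

```text
t: 3.53
eef_pos: [0.4587, -0.2913, 0.0069]
ee_rot: [-3.141, 0.001, -2.814]
force: [1.9, 0.6, 4.4]
width: 0.0509
gripper_force: 6.6
```

Call:
apply_moves(
  steps=[
    {"translation": [0, 0, 0.03], "rotation": [0, 0, 0]},
    {"translation": [0, 0, 0.08], "rotation": [0, 0, 0]},
    {"translation": [0, 0, 0.14], "rotation": [0, 0, 0]},
    {"translation": [0, 0, 0.2], "rotation": [0, 0, 0]},
    {"translation": [0, 0, 0.26], "rotation": [0, 0, 0]},
    {"translation": [0, 0, 0.32], "rotation": [0, 0, 0]},
    {"translation": [0, 0, 0.38], "rotation": [0, 0, 0]},
    {"translation": [0, 0, 0.43], "rotation": [0, 0, 0]},
    {"translation": [0, 0, 0.46], "rotation": [0, 0, 0]},
    {"translation": [0, 0, 0.48], "rotation": [0, 0, 0]},
  ],
)

```text
t: 4.37
eef_pos: [0.4577, -0.2912, 0.1274]
ee_rot: [3.142, 0.0, -2.814]
force: [0.2, 0.8, -1.7]
width: 0.0515
gripper_force: 4.9
```

Run:
```python
from h import *
s=get_state();print(s['t'],s['eef_pos'],s['ee_rot'],s['width'],s['force'],s['gripper_force'])
a=grab_frame('top')[185:285,330:430];a=cv2.resize(a,(400,400),interpolation=cv2.INTER_CUBIC)
b=grab_frame('scene');p=[int(v) for v in w2px('scene',s['eef_pos'])];print(p)
b=b[p[1]-50:p[1]+50,p[0]-50:p[0]+50]
b=cv2.resize(b,(400,400),interpolation=cv2.INTER_CUBIC)
cv2.imwrite('pics/c4.png',cv2.convertScaleAbs(np.hstack([a,b]),alpha=1.8))
```

```text
4.3667 [ 0.45774356 -0.29116837  0.12741549] [ 3.14157307e+00  2.64383154e-04 -2.81424844e+00] 0.05146354084217084 [ 0.19661448  0.8328204  -1.70682464] 4.935337007045746
[296, 142]
```

View pics/c4.png

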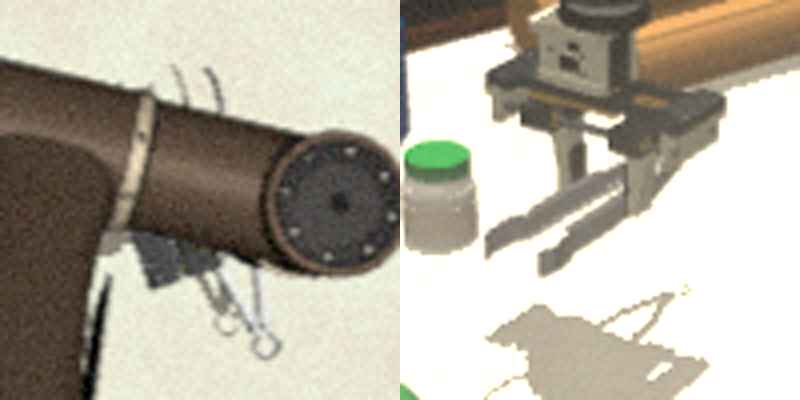

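The tongs are held level: jaw tips at (545,260) and (488,245) in the right panel, ring at (266,345) in the left. Now I'll refine the pose in the hand and compute the approach.

Run:
```python
from h import *
from scipy.optimize import least_squares
e=np.array([.45774,-.29117,.12741]);z0=.1204
T=lambda u,v:(330+u/4,185+v/4);S=lambda u,v:(246+(u-400)/4,92+v/4)
obs=[('top',T(175,67),(.236,.0275,.024)),('top',T(208,67),(.236,-.0275,.024)),('top',T(266,345),(-.022,0,.012)),
('scene',S(547,262),(.236,.0275,.012)),('scene',S(490,245),(.236,-.0275,.012))]
def f(p):
    r=R.from_euler('zy',[p[2],p[3]]);return np.concatenate([w2px(n,r.apply(np.array(m)-[.105,0,0])+[p[0],p[1],z0])-uv for n,uv,m in obs])
s=least_squares(f,[.457,-.29,.33,0]);print(s.x.round(4),s.fun.reshape(-1,2).round(1).tolist())
r=[f"{v:.1f}" for v in f([e[0],e[1],.3275,0])];print('nominal res',r)
print(px2w('scene',344.9,242.5,.0525),px2w('top',266.4,190.7,.05))
```

```text
[ 0.4597 -0.2924  0.3225 -0.0276] [[-5.1, 3.9], [1.2, -0.4], [0.2, 1.3], [-3.0, 0.0], [-2.4, -0.4]]
nominal res ['-5.7', '4.4', '0.5', '0.0', '0.2', '1.7', '-2.1', '0.9', '-1.6', '0.7']
[0.62962003 0.15836966 0.0525    ] [0.62837117 0.15338239 0.05      ]
```

Call:
apply_moves(
  steps=[
    {"translation": [0.01, 0.05, 0.01], "rotation": [0, 0, -0.03]},
    {"translation": [0.02, 0.14, 0.02], "rotation": [0, 0, -0.07]},
    {"translation": [0.03, 0.24, 0.02], "rotation": [0, 0, -0.12]},
    {"translation": [0.04, 0.34, 0.02], "rotation": [0, 0, -0.17]},
    {"translation": [0.06, 0.44, 0.02], "rotation": [0, 0, -0.22]},
    {"translation": [0.07, 0.54, 0.02], "rotation": [0, 0, -0.27]},
    {"translation": [0.09, 0.64, 0.02], "rotation": [0, 0, -0.32]},
    {"translation": [0.1, 0.74, 0.02], "rotation": [0, 0, -0.37]},
    {"translation": [0.12, 0.84, 0.02], "rotation": [0, 0, -0.42]},
    {"translation": [0.13, 0.92, 0.02], "rotation": [0, 0, -0.452]},
  ],
)

```text
t: 5.3
eef_pos: [0.4902, -0.0597, 0.1306]
ee_rot: [-3.142, -0.002, -3.052]
force: [0.8, -0.7, -0.5]
width: 0.0507
gripper_force: 4.9
```

Call:
apply_moves(
  steps=[
    {"translation": [0.01, 0.1, 0], "rotation": [0, 0, -0.05]},
    {"translation": [0.03, 0.22, 0], "rotation": [0, 0, -0.11]},
    {"translation": [0.04, 0.34, 0], "rotation": [0, 0, -0.17]},
    {"translation": [0.06, 0.46, 0], "rotation": [0, 0, -0.23]},
    {"translation": [0.08, 0.58, 0], "rotation": [0, 0, -0.29]},
    {"translation": [0.1, 0.7, 0], "rotation": [0, 0, -0.35]},
    {"translation": [0.12, 0.82, 0], "rotation": [0, 0, -0.41]},
    {"translation": [0.13, 0.9, 0], "rotation": [0, 0, -0.44]},
    {"translation": [0.131, 0.929, 0], "rotation": [0, 0, -0.452]},
    {"translation": [0.131, 0.929, 0], "rotation": [0, 0, -0.452]},
  ],
)

```text
t: 6.13
eef_pos: [0.5228, 0.1722, 0.1303]
ee_rot: [-3.14, -0.002, 2.998]
force: [-1.1, -0.3, -1.1]
width: 0.0508
gripper_force: 4.9
```

```bash
cat > v.py <<'E'
from h import *
import sys
def shot(name):
    s=get_state();print(s['t'],s['eef_pos'].round(4),s['ee_rot'].round(4),s['width'].round(4),s['force'].round(1),s['gripper_force'])
    a=grab_frame('top')[140:240,216:316];a=cv2.resize(a,(400,400),interpolation=cv2.INTER_CUBIC)
    b=grab_frame('scene')[160:290,295:425];b=cv2.resize(b,(400,400),interpolation=cv2.INTER_CUBIC)
    cv2.imwrite(f'pics/{name}.png',cv2.convertScaleAbs(np.hstack([a,b]),alpha=1.6))
shot(sys.argv[1])
E
python3 v.py c5
```

```text
Traceback (most recent call last):
  File "v.py", line 8, in <module>
    shot(sys.argv[1])
    ~~~~^^^^^^^^^^^^^
  File "v.py", line 4, in shot
    s=get_state();print(s['t'],s['eef_pos'].round(4),s['ee_rot'].round(4),s['width'].round(4),s['force'].round(1),s['gripper_force'])
                                                                          ^^^^^^^^^^^^^^^^
AttributeError: 'float' object has no attribute 'round'
```

```bash
sed -i "s/s\['width'\].round(4)/s['width']/" v.py; python3 v.py c5
```

```text
6.1333 [0.5228 0.1722 0.1303] [-3.1402e+00 -1.6000e-03  2.9975e+00] 0.05082019438922397 [-1.1 -0.3 -1.1] 4.935097843408585
```

View pics/c5.png

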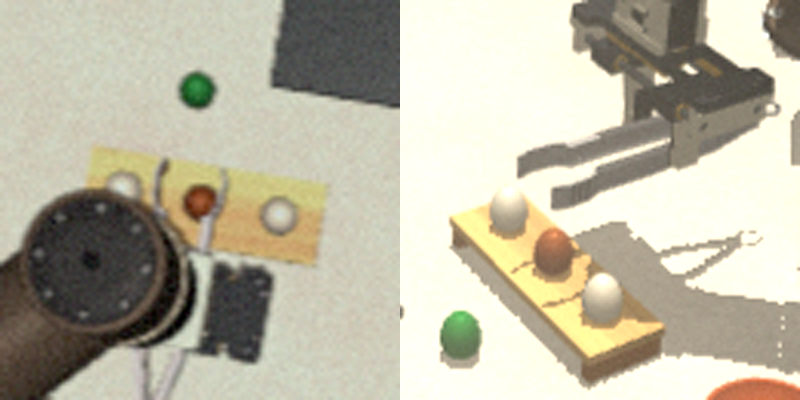

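The tongs hang open over the brown egg. In the left panel the tips are at (162,163) and (222,172) and the egg is at (200,202), between the white eggs at (125,188) and (280,215).

Run:
```python
from h import *
d=np.array([.9896,-.1436])
for u,v in((162,163),(222,172)):print(px2w('top',216+u/4,140+v/4,.147).round(4))
print('egg top',px2w('top',216+200/4,140+202/4,.05), 'exp tip',[.5228,.1722]+.131*d,'exp jaw',[.5228,.1722]+.107*d)
k=130/400
for u,v in((555,197),(521,165)):print('sc',px2w('scene',295+(u-400)*k,160+v*k,.135).round(4))
print('egg sc',px2w('scene',295+(553-400)*k,160+252*k,.0525))
for p,n in(((125,188),'w1'),((280,215),'w2')):print(n,px2w('top',216+p[0]/4,140+p[1]/4,.05).round(4))
```

```text
[0.6513 0.1809 0.147 ]
[0.645  0.1268 0.147 ]
egg top [0.6290874 0.1549343 0.05     ] exp tip [0.6524376 0.1533884] exp jaw [0.6286872 0.1568348]
sc [0.6514 0.1789 0.135 ]
sc [0.643  0.1247 0.135 ]
egg sc [0.62820825 0.15603964 0.0525    ]
w1 [0.6401 0.2267 0.05  ]
w2 [0.6192 0.0784 0.05  ]
```

Call:
apply_moves(
  steps=[
    {"translation": [0.01, -0.004, -0.03], "rotation": [0, 0, 0]},
    {"translation": [0.01, -0.004, -0.07], "rotation": [0, 0, 0]},
    {"translation": [0.01, -0.004, -0.11], "rotation": [0, 0, 0]},
    {"translation": [0.01, -0.004, -0.15], "rotation": [0, 0, 0]},
    {"translation": [0.01, -0.004, -0.19], "rotation": [0, 0, 0]},
    {"translation": [0.01, -0.004, -0.22], "rotation": [0, 0, 0]},
    {"translation": [0.01, -0.004, -0.25], "rotation": [0, 0, 0]},
    {"translation": [0.01, -0.004, -0.28], "rotation": [0, 0, 0]},
    {"translation": [0.01, -0.004, -0.31], "rotation": [0, 0, 0]},
    {"translation": [0.01, -0.004, -0.335], "rotation": [0, 0, 0]},
  ],
)

```text
t: 7.07
eef_pos: [0.5257, 0.17, 0.047]
ee_rot: [-3.141, -0.0, 2.996]
force: [-0.7, -0.0, -1.0]
width: 0.0511
gripper_force: 4.9
```

```bash
python3 v.py c6
```

```text
7.0667 [0.5257 0.17   0.047 ] [-3.1414e+00 -2.0000e-04  2.9959e+00] 0.05110665283387336 [-0.7 -0.  -1. ] 4.935110360383987
```

View pics/c6.png

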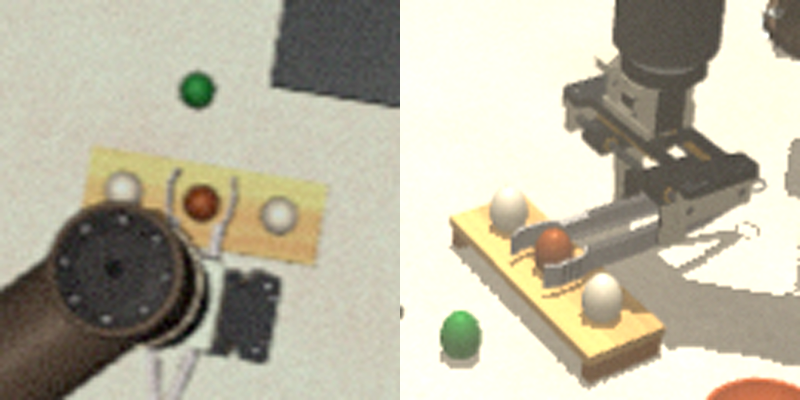

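The open jaws now straddle the brown egg. Left panel: tips at (180,168) and (237,180), egg at (202,202). Right panel: tips at (549,275) and (515,247).

Run:
```python
from h import *
d=np.array([.9896,-.1436]);k=130/400
t=(px2w('top',216+180/4,140+168/4,.064)+px2w('top',216+237/4,140+180/4,.064))/2
s=(px2w('scene',295+149*k,160+275*k,.05)+px2w('scene',295+115*k,160+247*k,.05))/2
for n,q in(('top',t),('scene',s),('kin',np.array([.5257,.17])+.131*d)):print(n,q[:2],'jaw',q[:2]-.024*d)
print(px2w('top',216+202/4,140+202/4,.05))
```

```text
top [0.65429974 0.14666071] jaw [0.63054934 0.15010711]
scene [0.64945949 0.15196455] jaw [0.62570909 0.15541095]
kin [0.6553376 0.1511884] jaw [0.6315872 0.1546348]
[0.6291508  0.15303486 0.05      ]
```

Average jaw centre and egg agree within about 2 mm, so I'm closing.

Call:
apply_moves(
  steps=[
    {"translation": [0, 0, 0], "rotation": [0, 0, 0]},
    {"translation": [0, 0, 0], "rotation": [0, 0, 0]},
    {"translation": [0, 0, 0], "rotation": [0, 0, 0]},
    {"translation": [0, 0, 0], "rotation": [0, 0, 0]},
    {"translation": [0, 0, 0], "rotation": [0, 0, 0]},
    {"translation": [0, 0, 0], "rotation": [0, 0, 0]},
    {"translation": [0, 0, 0], "rotation": [0, 0, 0]},
    {"translation": [0, 0, 0], "rotation": [0, 0, 0]},
    {"translation": [0, 0, 0], "rotation": [0, 0, 0]},
    {"translation": [0, 0, 0], "rotation": [0, 0, 0]},
  ],
  jaw=0.3,
  newtons=35,
)

```text
t: 8.0
eef_pos: [0.526, 0.1702, 0.048]
ee_rot: [3.141, 0.0, 2.996]
force: [-0.2, -0.2, 1.0]
width: 0.0389
gripper_force: 35.0
```

Call:
apply_moves(
  steps=[
    {"translation": [0, 0, 0.01], "rotation": [0, 0, 0]},
    {"translation": [0, 0, 0.03], "rotation": [0, 0, 0]},
    {"translation": [0, 0, 0.06], "rotation": [0, 0, 0]},
    {"translation": [0, 0, 0.1], "rotation": [0, 0, 0]},
    {"translation": [0, 0, 0.14], "rotation": [0, 0, 0]},
    {"translation": [0, 0, 0.18], "rotation": [0, 0, 0]},
    {"translation": [0, 0, 0.22], "rotation": [0, 0, 0]},
    {"translation": [0, 0, 0.25], "rotation": [0, 0, 0]},
    {"translation": [0, 0, 0.27], "rotation": [0, 0, 0]},
    {"translation": [0, 0, 0.28], "rotation": [0, 0, 0]},
  ],
)

```text
t: 8.83
eef_pos: [0.5261, 0.1702, 0.119]
ee_rot: [3.141, 0.001, 2.996]
force: [-0.6, 0.5, -1.6]
width: 0.0386
gripper_force: 35.0
```

Call:
apply_moves(
  steps=[
    {"translation": [0, 0, 0.02], "rotation": [0, 0, 0]},
    {"translation": [0, 0, 0.05], "rotation": [0, 0, 0]},
    {"translation": [0, 0, 0.08], "rotation": [0, 0, 0]},
    {"translation": [0, 0, 0.12], "rotation": [0, 0, 0]},
    {"translation": [0, 0, 0.16], "rotation": [0, 0, 0]},
    {"translation": [0, 0, 0.19], "rotation": [0, 0, 0]},
    {"translation": [0, 0, 0.21], "rotation": [0, 0, 0]},
    {"translation": [0, 0, 0.22], "rotation": [0, 0, 0]},
    {"translation": [0, 0, 0.22], "rotation": [0, 0, 0]},
    {"translation": [0, 0, 0.22], "rotation": [0, 0, 0]},
  ],
)

```text
t: 9.67
eef_pos: [0.5257, 0.17, 0.1727]
ee_rot: [-3.142, -0.0, 2.996]
force: [-0.6, 0.2, -0.9]
width: 0.0389
gripper_force: 35.0
```

```bash
sed -i 's/160:290/140:270/' v.py; python3 v.py c7
```

```text
9.6667 [0.5257 0.17   0.1727] [-3.1416e+00 -2.0000e-04  2.9958e+00] 0.03887199524544896 [-0.6  0.2 -0.9] 34.99343454837799
```

View pics/c7.png

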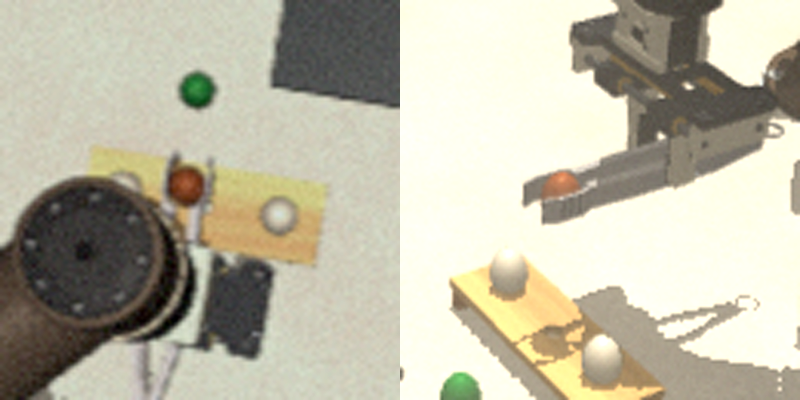

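The brown egg is held in the jaws at (562,188) in the right panel, about 12.5 cm up. Its hole is empty and both white eggs are still in place at (508,270) and (602,360). The grip is steady.

```bash
python3 -c "
from station import *
print(job_done())"
```

```text
the job is handed in; nothing more can be done
None
```

The tongs are holding the brown egg about 12.5 cm above where it stood in the rack, gripped at a steady 35 N, and I handed the job in at about 9.7 s. The last pictures show both white eggs still in their holes.

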